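# Drive the canister holder's locking pin home

## Task

On the steel deck stand two filter-canister holders: on one the flat-headed locking pin still stands proud of the block, on the other it is already home. Pick up the mallet from its mat, strike the proud pin down with it until it is fully home, like its neighbour, and then set the mallet back down on the mat and let go. Do not touch the holder that is already done.

Things in the scene. Friction and masses are not known exactly. Their poses are not given: they have to be found in the camera images.
- mallet_grip (a point): Mallet, 0.34 kg, standing on one face of its head, handle level. Head: upright cylinder 44 mm across, 56 mm high, white faces, steel middle. Handle: straight black bar 22 mm wide, 24 mm high, its middle 28 mm above the striking face; it ends 84 mm behind this point. The point is the grip, half-way up inside the handle, 50 mm from the head's axis. Own x: level, to the head; z up.
- pin_top (a point): Centre of the top face of the proud steel pin (flat head 26 mm across, 8 mm thick, shaft 14 mm). z up, y level towards the holder's canister, x level across it. At the start 69 to 73 mm above the deck; fully home 55 mm (hard stop). Sprung and tight: 6 to 9 N moves it, friction keeps it where it is left. Its fixed holder is the twin of done_holder.
- done_holder: The holder already done, not to be touched: fixed aluminium block 80 (x) by 120 (y) by 45 mm high, origin at the centre of its underside, z up. Its pin, 35 mm to -y of the origin, is home, its top 55 mm above the deck; 27 mm to +y stands a clear canister with a blue cap, 54 mm across, top 96 mm above the deck. The other holder has the same layout.
- mat: Fixed blue mat, 210 (x) by 110 (y) mm, 3 mm thick, flat on the deck; the mallet stands on it, grip within 12 mm of the mat's middle. Origin at the centre of its underside, x along its length, z up.

How it is judged:
On the way:
1. the proud pin is struck home with the mallet while the gripper holds it: the pin's top less than 58 mm above the deck, with the mallet touching the pin (height (world z) of pin_top below 0.058 m and contact force between mallet and pin above 0.5 N and contact force between the fingers and mallet above 0.5 N).
At the end, for the whole second after the job is handed in: The struck pin is still home (its top less than 58 mm above the deck, 3 mm from its stop) and the mallet rests, let go, on its mat, its grip point less than 60 mm level distance from the mat's centre and lower than 45 mm above the deck (height (world z) of pin_top below 0.058 m and horizontal distance between mallet_grip and mat below 0.06 m and height (world z) of mallet_grip below 0.045 m and linear speed of mallet below 0.03 m/s); the robot touches nothing.
It fails at once if the finished holder is touched (over 2 N) by the robot, the mallet or anything else (contact force between done_holder and anything else above 2 N).
It fails at once if the robot's fingers or arm press on the proud pin (over 1 N) in place of the mallet (contact force between any of the fingers, the arm and pin above 1 N).
It fails at once if the mallet is let go in the air (its grip point over 110 mm above the deck) (height (world z) of mallet_grip above 0.11 m and contact force between the fingers and mallet below 0.05 N).
It also fails if it takes over 58 s, if anything falls off the work surface, if the arm or the gripper's body presses on something with over 40 N, if the wrist force passes 120 N, or if a joint passes its speed limit or range.

## Robot

A 6-joint arm with a two-finger parallel gripper is mounted at the origin on the work surface. World frame = base frame: x ahead of the robot, y to its left, z up, the work surface at z = 0. Lengths are in m, angles in rad, forces in N, time in s.
With the tool pointing down it reaches from about 0.275 to 0.875 m from the base axis. Payload 12.5 kg.
Tool frame: the origin (TCP) lies at the very end of the fingers, on their centre line; the grasp point (between the pads) lies 19 mm behind it; z points along the fingers, y is the line along which they close (so a half turn about z gives the same grasp; the last joint's range is limited). The gripper opens to 85 mm and grips with 20 to 120 N. Pads are 22 mm wide; open, the fingers measure 114 mm over their backs; the gripper's body (76 mm by 85 mm) begins 54 mm behind the grasp point. The pads swing forward as they close: fully open they stand 13 mm farther back than shut.
Start: joints at [1.178, 0.351, 1.652, -0, 1.139, -0.085], TCP at [0.167, 0.524, 0.231] pointing down, gripper open.
Joint ranges: [-2.75, 2.75], [-0.79, 2.1], [0.01, 2.65], [-1.57, 4.71], [0.07, 3.14], [-2.87, 2.87]. Speed limits (rad/s): [2.22, 2.22, 2.79, 3.14, 3.14, 3.14].

## Interface

Orientations are given as a 3x3 rotation matrix whose columns are the frame's x, y, z axes.
In Python, from bench import manip gives the robot as it stands. Calls block until the motion is done:
- manip.move_ptp(position, orientation): joint-space move of the TCP to a pose.
- manip.move_l(position, attitude=None, max_speed=0.15): straight line of the TCP; attitude=None keeps the orientation; max_speed is the mean speed in m/s.
- manip.move_j(angles): joint-space move.
- manip.set_gripper(opening, effort=None): opening from 0.0 (shut) to 1.0 (fully open); effort is the grip in N (None keeps the last); returns when the fingers have stopped.
- manip.dwell(seconds).
- manip.inverse_kinematics(position, orientation): joint angles nearest the present ones, or None.
- manip.grab_frame(name): name is "scene" or "top" or "wrist"; returns (picture, depth): 420x560x3 uint8, red, green, blue; 420x560 float32, m along the optical axis (not along the pixel's ray), 0 where there is no reading.
- manip.get_calibration(name): a dict with "camera_matrix" (3x3 intrinsics, pixels), "R" (3x3) and "t" (3): a world point X has camera coordinates R X + t. Camera axes: x right, y down, z forward; pixel columns grow to the right and rows downward; lengths in m; the calibration is good to about 2 mm. A picture is of the moment at which its call begins: read the wrist's pose just before it. get_calibration takes no time and is no camera call; for the wrist camera it gives the pose at the moment of the call.
A pose or a line that the arm cannot do raises manip.Unreachable and nothing moves.
- manip.sign_off(): hands the job in; it is judged then, once.
Trained networks look in the newest picture that a camera, given by its name, has taken for a name from the list of things; names that differ only in an ending like _2 or _b are one class to them, and where a whole thing is asked for, a point or a joint stands for the part that bears it (a point fixed in the world has none). Each returns a list of dicts, best first, with "confidence" (0 to 1); they miss things now and then, are a little off and sometimes report something else, mostly with a low value. They report only what shows in the picture. A call takes as long as a camera call.
- manip.look_for(camera, name): "at" ([x, y, z] in m, in world coordinates, good to about 4 mm: the middle of the surface that is visible of it).
Readings, each from a call of its own:
- manip.current_time(): time.
- manip.current_qpos(): joint angles.
- manip.current_joint_vel(): joint speeds.
- manip.current_joint_torque(): joint torques, N m.
- manip.current_ee_pos(): TCP position.
- manip.current_tcp_rot(): TCP orientation.
- manip.current_force(): force on the tool from outside, world axes, zero at the start.
- manip.current_ft_torque(): the same for the moment, N m.
- manip.current_grip_width(): opening from 0.0 (shut) to 1.0 (fully open).
- manip.current_grip_force(): force on a finger pad.
Only numpy, scipy, OpenCV 4.12 (cv2) and the standard library are available. Lean on these libraries where they do the work, as an engineer would, in place of code of your own. Each camera call takes 0.05 s, during which the arm holds its last target. There are 200 camera calls.

## Working session

There is one attempt and no reset: what is moved stays moved. The work goes in short steps, each a Python script; the robot and the scene stay as the last script left them, time stands still between calls to the robot, and variables do not carry over. Pictures are saved under pics/ and viewed, at most 10 in all, crops included, and the job is handed in when it is done.

```bash
mkdir -p pics && python3 - <<'E'
from bench import manip as m
import cv2,numpy as np
ims=[]
for c in ("scene","top"):
    p,d=m.grab_frame(c); ims.append(p); cv2.imwrite(f'pics/{c}0.png',p[:,:,::-1])
    np.savez(f'{c}0.npz',p=p,d=d,**m.get_calibration(c))
    for n in ("mallet_grip","pin_top","done_holder","mat"):
        for r in m.look_for(c,n)[:3]: print(c,n,np.round(r["at"],3),round(r["confidence"],2))
print(m.current_time())
E
```

```text
scene mallet_grip [0.643 0.002 0.046] 0.94
scene pin_top [ 0.551 -0.277  0.071] 0.68
scene done_holder [0.553 0.259 0.045] 0.83
scene mat [ 0.614 -0.006  0.002] 0.8
scene mat [0.551 0.257 0.043] 0.66
top mallet_grip [0.624 0.007 0.043] 0.59
top pin_top [ 0.545 -0.273  0.08 ] 0.53
top done_holder [0.537 0.267 0.048] 0.84
top mat [0.596 0.009 0.001] 0.56
0.5
```

View pics/top0.png

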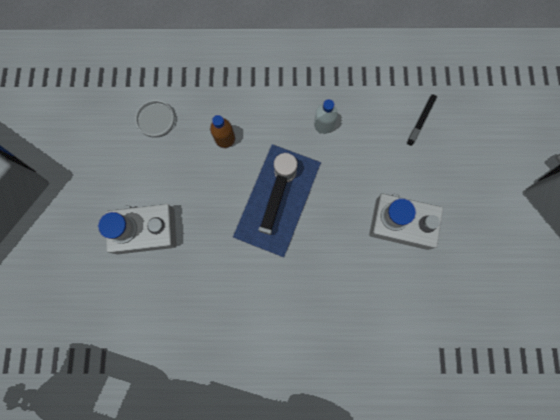

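View pics/scene0.png

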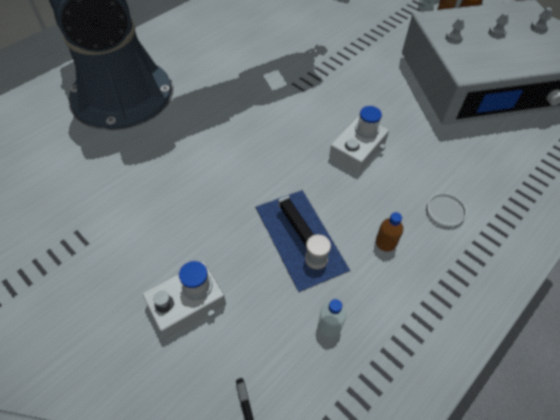

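The top view shows the mallet on its mat, with the head at (286,163) and the handle end at (265,231). The proud pin is at right (432,223) with its canister at (402,211), and the done holder is at left (155,226). Next I'll take geometry from the top depth.

```bash
cat > geo.py <<'E'
import numpy as np,cv2
def cloud(d,c):
    K,R,t=c["camera_matrix"],c["R"],c["t"]; v,u=np.indices(d.shape)
    P=np.stack([(u-K[0,2])/K[0,0]*d,(v-K[1,2])/K[1,1]*d,d],-1)
    return (P-np.ravel(t))@R
E
python3 - <<'E'
from geo import *
for c in("top","scene"):
    f=np.load(c+'0.npz'); X=cloud(f['d'],f); p=f['p'].astype(int); ok=f['d']>0
    x,y,z=X[...,0],X[...,1],X[...,2]
    near=ok&(abs(x-.61)<.13)&(abs(y)<.1)
    print(c)
    def s(n,k):
        q=X[k]; print(n,k.sum(),np.round(np.median(q,0),4),np.round(q.mean(0),4)); return q
    s('headtop',near&(z>.052)&(z<.075)&(p.min(-1)>110))
    q=s('handle',near&(z>.035)&(z<.050)&(p.max(-1)<60))
    if len(q): 
        r=cv2.minAreaRect((q[:,:2]*1000).astype(np.float32)); print(r)
    mat=near&(z<.03)&(p[...,2]-p[...,0]>25)
    q=s('mat',mat); print(cv2.minAreaRect((q[:,:2]*1000).astype(np.float32)))
    for sg in(-1,1):
        reg=ok&(abs(x-.55)<.1)&(abs(y-sg*.265)<.1)
        s('cap',reg&(p[...,2]-p[...,0]>60)&(z>.085))
        s('pin',reg&(z>(.062 if sg<0 else .051))&(z<.08)&(p[...,2]-p[...,0]<30)&(y<sg*.265+(-.005 if sg<0 else .0)))
        q=s('block',reg&(z>.038)&(z<.05)); print(cv2.minAreaRect((q[:,:2]*1000).astype(np.float32)))
E
```

```text
top
headtop 386 [ 0.6624 -0.0089  0.0597] [ 0.6628 -0.0082  0.0597]
handle 602 [0.5938 0.0131 0.0436] [0.596  0.0145 0.0434]
((649.8694458007812, 26.798721313476562), (208.11500549316406, 87.7083740234375), 19.512727737426758)
mat 4042 [0.5944 0.0091 0.0038] [0.5976 0.0083 0.0038]
((608.1583251953125, 6.58087158203125), (108.61510467529297, 209.469482421875), 68.44254302978516)
cap 534 [ 0.5629 -0.213   0.097 ] [ 0.5625 -0.2129  0.097 ]
pin 102 [ 0.549  -0.2764  0.0736] [ 0.5485 -0.2767  0.0737]
block 1705 [ 0.5425 -0.2525  0.0458] [ 0.55   -0.2421  0.0457]
((556.8428344726562, -239.42941284179688), (120.84589385986328, 80.68265533447266), 76.31280517578125)
cap 536 [0.5393 0.294  0.0965] [0.5394 0.2942 0.0965]
pin 158 [0.5469 0.2337 0.0555] [0.5468 0.2337 0.0554]
block 1794 [0.5361 0.2544 0.0455] [0.5408 0.2558 0.0454]
((543.5213623046875, 268.698974609375), (80.99555969238281, 120.2492446899414), 6.536553382873535)
scene
headtop 391 [ 0.6642 -0.0108  0.0579] [ 0.6643 -0.0106  0.0579]
handle 518 [0.593  0.0122 0.0415] [0.5985 0.0163 0.0414]
((647.85546875, 32.25101852416992), (215.0594482421875, 74.96995544433594), 19.615314483642578)
mat 3592 [ 0.6118 -0.007   0.0019] [ 0.6132 -0.0023  0.0019]
((624.76611328125, 0.4190216064453125), (112.15725708007812, 252.14068603515625), 68.31295776367188)
cap 567 [ 0.5642 -0.2153  0.095 ] [ 0.5644 -0.2153  0.095 ]
pin 150 [ 0.5518 -0.2779  0.0716] [ 0.551  -0.2784  0.0713]
block 2012 [ 0.5686 -0.2558  0.044 ] [ 0.5642 -0.2537  0.0441]
((558.1111450195312, -241.39529418945312), (119.69727325439453, 80.90996551513672), 76.1935043334961)
cap 268 [0.5408 0.292  0.0947] [0.5404 0.2925 0.0947]
pin 89 [0.5479 0.2314 0.0535] [0.5482 0.231  0.0536]
block 1075 [0.5565 0.2525 0.0437] [0.5497 0.2529 0.0438]
((544.2649536132812, 266.2691955566406), (79.7558364868164, 121.59752655029297), 6.269026756286621)
```

```bash
cat >> geo.py <<'E'
def rot(a,s=1):
    "tool down, tool x = s * direction a"
    x=s*np.array([np.cos(a),np.sin(a),0]); z=np.array([0,0,-1.]); return np.stack([x,np.cross(z,x),z],1)
E
python3 - <<'E'
from geo import *
from bench import manip as m
a=np.radians(-18); b=np.radians(76.3)
print(np.round(m.current_tcp_rot(),2))
c=m.get_calibration("wrist"); print(np.round(c["R"],2),-c["R"].T@np.ravel(c["t"]))
for s in(1,-1):
    for P,an in(((.616,.0056,.2),a),((.616,.0056,.012),a),((.538,-.32,.11),b),((.538,-.32,.06),b)):
        q=m.inverse_kinematics(P,rot(an,s)); print(s,None if q is None else np.round(q,2))
E
```

```text
[[-0.95  0.3   0.  ]
 [ 0.3   0.95 -0.  ]
 [-0.   -0.   -1.  ]]
[[ 0.3   0.95 -0.  ]
 [ 0.91 -0.29  0.28]
 [ 0.27 -0.09 -0.96]] [0.09805061 0.54633483 0.37310143]
1 [-0.07  0.5   1.5  -0.    1.14  1.82]
1 [-0.07  0.75  1.6  -0.    0.79  1.82]
1 [-0.61  0.62  1.54 -0.    0.98 -0.37]
1 [-0.61  0.69  1.56 -0.    0.88 -0.37]
-1 [-0.07  0.5   1.5  -0.    1.14 -1.32]
-1 [-0.07  0.75  1.6  -0.    0.79 -1.32]
-1 [-0.61  0.62  1.54 -0.    0.98  2.77]
-1 [-0.61  0.69  1.56 -0.    0.88  2.77]
```

```bash
python3 - <<'E'
from geo import *
from bench import manip as m
R=rot(np.radians(-18))
m.set_gripper(1.0)
m.move_ptp((.60,.01,.2),R)
c=m.get_calibration("wrist"); p,d=m.grab_frame("wrist"); cv2.imwrite('pics/w1.png',p[:,:,::-1])
X=cloud(d,c); x,y,z=np.moveaxis(X,-1,0); p=p.astype(int); ok=d>0
k=ok&(z>.034)&(z<.050)&(abs(x-.6)<.12)&(abs(y)<.06)&(p.max(-1)<70); q=X[k]
h=ok&(z>.052)&(z<.07)&(abs(x-.65)<.06)&(abs(y)<.06); hc=cv2.minEnclosingCircle((X[h][:,:2]*1000).astype(np.float32))
print('head',h.sum(),hc,X[h].mean(0)); 
if len(q)>5:
    top=q[abs(q[:,2]-np.median(q[:,2]))<.003]; print('handle',len(top),top.mean(0))
    v=np.ravel(cv2.fitLine((top[:,:2]).astype(np.float32),cv2.DIST_HUBER,0,.01,.01)); print(v,np.degrees(np.arctan(v[1]/v[0])),cv2.minAreaRect((top[:,:2]*1000).astype(np.float32)))
print(m.look_for("wrist","mallet_grip")[:1],m.current_time(),m.current_ee_pos())
E
```

```text
head 2826 ((663.1132202148438, -9.055900573730469), 21.888137817382812) [ 0.66349313 -0.00908759  0.05822085]
handle 3159 [0.59403004 0.01224011 0.04203822]
[ 0.95523006 -0.29586414  0.59403     0.01224011] -17.20936 ((591.7728271484375, 13.128227233886719), (21.07373046875, 105.93878936767578), 72.68621063232422)
[{'at': [0.6369, 0.0022, 0.047], 'confidence': 0.68}] 3.2083 [0.59997261 0.01062998 0.20007606]
```

View pics/w1.png

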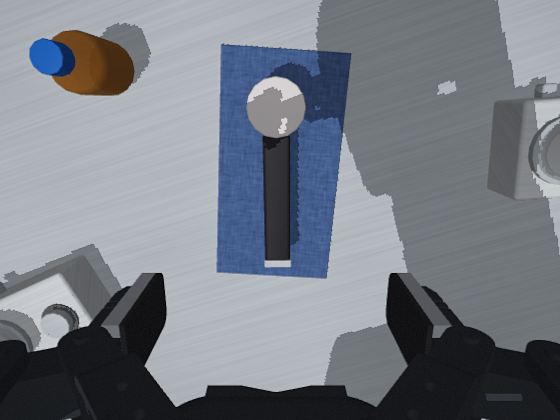

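The wrist view shows the mallet with its head at (276,107) and the handle running to (278,265). The axis is at -17.2°, and the area around it is clear. I'll grasp, lift and move over the pin.

```bash
python3 - <<'E'
from geo import *
from bench import manip as m
a=np.radians(-17.2); u=np.array([np.cos(a),np.sin(a)]); g=np.array([.6632,-.0091])-.048*u
R=rot(a)
m.move_ptp((*g,.09),R); m.move_l((*g,.013),max_speed=.08)
m.set_gripper(0.0,effort=100)
print('grip',m.current_grip_width(),m.current_grip_force(),m.current_ee_pos())
m.move_l((*g,.18),max_speed=.15)
b=np.radians(76.3); ub=np.array([np.cos(b),np.sin(b)]); pin=np.array([.5495,-.2755])
t=pin-.048*ub
m.move_ptp((*t,.18),rot(b)); m.move_l((*t,.10),max_speed=.1)
m.dwell(.3)
print(m.current_ee_pos(),m.current_grip_force(),m.current_force(),m.current_time())
for c in("wrist","scene"):
    p,d=m.grab_frame(c); cv2.imwrite(f'pics/{c}2.png',p[:,:,::-1])
    cal=m.get_calibration(c)
    X=cloud(d,cal); k=(d>0)&(X[...,2]>.11)&(X[...,2]<.17)&(np.hypot(X[...,0]-pin[0],X[...,1]-pin[1])<.035)&(p.min(-1)>60)
    if k.sum()>20:
        q=X[k]; print(c,k.sum(),np.percentile(q,[5,50,95],axis=0).round(4))
    np.savez(c+'2.npz',p=p,d=d,**cal)
E
```

```text
grip 0.24174684096940302 97.59405255317688 [0.61739768 0.00503264 0.01332305]
[ 0.53824224 -0.32221924  0.10037491] 97.77695059776306 [-0.5522193  -0.22426296 -3.48191513] 9.85
wrist 19773 [[ 0.5324 -0.2912  0.1439]
 [ 0.5498 -0.2731  0.145 ]
 [ 0.5667 -0.2567  0.146 ]]
scene 840 [[ 0.5345 -0.2945  0.1142]
 [ 0.557  -0.2774  0.1441]
 [ 0.5706 -0.259   0.1465]]
```

View pics/wrist2.png

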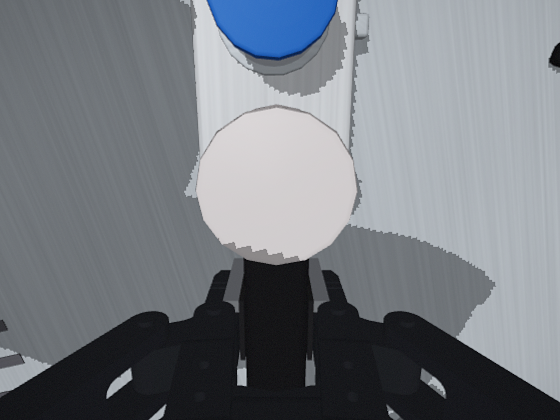

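View pics/scene2.png

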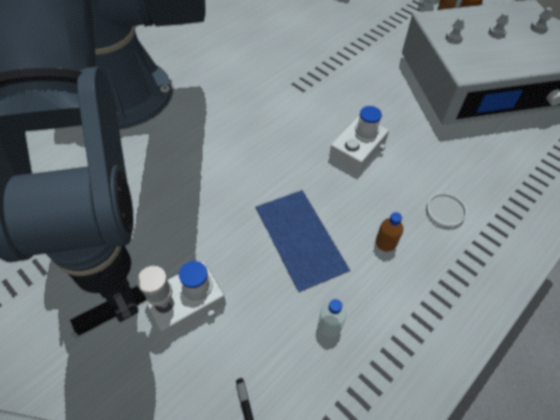

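The mallet is level and centred over the pin: in the wrist view the head at (276,185) lines up with the block. Now I'll drive the pin down.

```bash
python3 - <<'E'
from geo import *
from bench import manip as m
e=m.current_ee_pos(); f0=m.current_force()[2]
for z in(.080,.072,.068,.066,.065,.064,.063,.062,.061,.060,.059):
    m.move_l((e[0],e[1],z),max_speed=.08 if z>.066 else .04)
    f=m.current_force()[2]-f0; print(z,m.current_ee_pos()[2].round(4),f.round(1))
    if f>30: break
p,d=m.grab_frame("wrist"); c=m.get_calibration("wrist"); X=cloud(d,c)
k=(d>0)&(X[...,2]>.09)&(X[...,2]<.14)&(np.hypot(X[...,0]-.5497,X[...,1]+.2745)<.02); q=X[k]
print(np.median(q,0)); A=np.c_[q[:,:2],np.ones(len(q))]; print('tilt',np.linalg.lstsq(A,q[:,2],rcond=None)[0])
m.move_l((e[0],e[1],.10),max_speed=.1); print(m.current_time(),m.current_force()[2]-f0)
m.move_l((e[0],e[1],.18),max_speed=.15)
b=np.radians(76.3); ub=np.array([np.cos(b),np.sin(b)])
m.move_l((*(e[:2]-.10*ub),.18))
c=m.get_calibration("wrist");p,d=m.grab_frame("wrist"); cv2.imwrite('pics/w3.png',p[:,:,::-1]); 
for cam in("scene","top"):
    p,d=m.grab_frame(cam); X=cloud(d,m.get_calibration(cam))
    for P in((.5495,-.2755),(.5475,.2335)):
        k=(d>0)&(np.hypot(X[...,0]-P[0],X[...,1]-P[1])<.009); print(cam,P,np.median(X[k],0).round(4))
E
```

```text
0.08 0.0791 0.1
0.072 0.0715 -0.8
0.068 0.0678 0.3
0.066 0.066 2.9
0.065 0.0652 7.7
0.064 0.0649 15.2
0.063 0.0647 22.4
0.062 0.0643 26.1
0.061 0.0637 29.8
0.06 0.0629 29.8
0.059 0.062 30.0
[ 0.54986349 -0.27379696  0.11057884]
tilt [0.00588014 0.04102527 0.11853674]
13.4583 -0.4535742427723508
scene (0.5495, -0.2755) [ 0.5492 -0.2752  0.054 ]
scene (0.5475, 0.2335) [0.547  0.2331 0.0539]
top (0.5495, -0.2755) [ 0.5491 -0.2753  0.0562]
top (0.5475, 0.2335) [0.5477 0.2338 0.0556]
```

The pin is home: both cameras read it level with its neighbour, within 1 mm. Next I'll return the mallet to the mat.

```bash
python3 - <<'E'
from geo import *
from bench import manip as m
a=np.radians(-17.2); u=np.array([np.cos(a),np.sin(a)]); g=np.array([.6632,-.0091])-.048*u
m.move_ptp((*g,.18),rot(a)); m.move_l((*g,.03),max_speed=.12); m.dwell(.2); f0=m.current_force()[2]
for z in np.arange(.018,.009,-.001):
    m.move_l((*g,z),max_speed=.04); f=m.current_force()[2]-f0
    if f>3: break
print(z,f)
m.set_gripper(0.6); m.dwell(.3); m.move_l((*g,.15),max_speed=.1)
m.move_l((g[0]-.05,g[1],.2)); m.dwell(.5)
p,d=m.grab_frame("wrist"); cv2.imwrite('pics/w4.png',p[:,:,::-1]); X=cloud(d,m.get_calibration("wrist"))
k=(d>0)&(X[...,2]>.052)&(X[...,2]<.07)&(abs(X[...,0]-.66)<.06)&(abs(X[...,1])<.06)
print(X[k].mean(0),m.current_time(),m.current_force(),m.current_grip_force())
E
```

```text
0.010999999999999992 6.803525208607126
[ 0.66521565 -0.00880444  0.05829761] 24.3167 [ 0.04517098 -0.5244584   0.20510042] 0.0
```

View pics/w4.png

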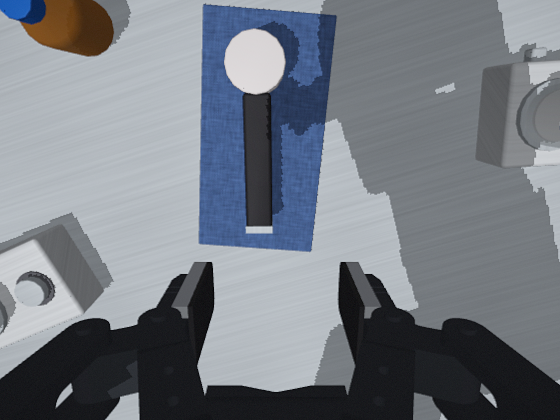

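The mallet stands free on the mat, with its head at (255,62) and handle end at (259,230). The gripper is clear of it.

```bash
python3 -c "
from bench import manip as m
print(m.sign_off())"
```

```text
the job is handed in; nothing more can be done
None
```

The proud pin is fully home, level with its neighbour to within 1 mm by camera; it was pressed down with the held mallet (about 30 N at most) rather than hit with a blow. The mallet is back on its mat and let go, the done holder was left alone, and I handed the job in at about 24 s; no verdict came back.

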